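# Lock the tool holder in its fixture: snap the catch, tighten the wing nut

## Robot

A 6-joint arm with a two-finger parallel gripper is mounted at the origin on the work surface. World frame = base frame: x ahead of the robot, y to its left, z up, the work surface at z = 0. Lengths are in m, angles in rad, forces in N, time in s.
With the tool pointing down it reaches from about 0.375 to 0.975 m from the base axis. Payload 3.8 kg.
Tool frame: the origin (TCP) lies midway between the tips of the shut fingers; the grasp point (between the pads) lies 19 mm behind it; z points along the fingers, x is the direction in which the jaws open and shut, and the axes are right-handed (so a half turn about z gives the same grasp; the last joint's range is limited). The gripper opens to 88 mm and grips with 3 to 60 N. Pads are 18 mm wide; open, the fingers measure 123 mm over their backs; the gripper's body (75 mm by 187 mm) begins 45 mm behind the grasp point.
Start: joints at [1.209, 0.264, 1.604, -0, 1.274, -0.037], TCP at [0.215, 0.64, 0.239] pointing down, gripper open.
Joint ranges: [-2.63, 2.63], [-0.94, 2.18], [0.31, 2.57], [-1.31, 4.45], [0, 2.66], [-2.55, 2.55]. Speed limits (rad/s): [2.57, 2.57, 3.14, 3.14, 3.14, 3.14].

## Interface

Orientations are given as a unit quaternion [x, y, z, w].
In Python, from plant import reach, move_straight, move_j, move_gripper, pause, solve_ik, get_obs, snapshot, Unreachable, finish_job gives the robot as it stands. The module is installed in compiled form; this text tells all that it offers. Calls block until the motion is done:
- reach(position, orientation): joint-space move of the TCP to a pose.
- move_straight(position, speed=0.15, rotation=None, contact_N=None): straight line of the TCP; rotation=None keeps the orientation; speed is the mean speed in m/s. With contact_N (N) it stops when the force on the tool has changed by that much, and returns True; else False.
- move_j(angles): joint-space move.
- move_gripper(opening, f_grip=None): finger opening in m; f_grip is the grip in N (None keeps the last); returns when the fingers have stopped.
- pause(seconds).
- solve_ik(position, orientation): joint angles nearest the present ones, or None.
- get_obs(): the state.
- snapshot(name): name is "scene" or "top" or "wrist"; returns a dict with "frame" (480x640x3 uint8, red, green, blue), "depth" (480x640 float32, m along the optical axis (not along the pixel's ray), 0 where there is no reading), "fx", "fy", "cx", "cy" (pixels), "pose" (4x4, takes a point from camera to world coordinates). Camera axes: x right, y up, looking along -z (the intrinsics and any distortion apply to the point x, -y, -z); pixel columns grow to the right and rows downward; lengths in m; the calibration is good to about 2 mm. A picture is of the moment at which its call begins.
A pose or a line that the arm cannot do raises Unreachable and nothing moves.
- finish_job(): hands the job in, once; it reports no verdict.
The state is a dict: "time_s": time; "joint_positions": joint angles; "joint_vel": joint speeds; "joint_efforts": joint torques, N m; "tool_pos": TCP position; "orientation": TCP orientation; "force": force on the tool from outside, world axes, zero at the start; "torque": the same for the moment, N m; "width": finger opening in m.
Only numpy, scipy, OpenCV 4.12 (cv2) and the standard library are available. Lean on these libraries where they do the work, as an engineer would, in place of code of your own. Each camera call takes 0.05 s, during which the arm holds its last target.

## Task

Lock the milling-tool holder in its fixture: first press the sloping thumb catch, under the indicator arm, squarely in until it snaps over and stays in by itself, without forcing it, then turn the wing nut clockwise until it is tight against its stop. Take your hand away afterwards and leave the other things on the bench and the fixture where they are.

Things in the scene. Friction and masses are not known exactly. Their poses are not given: they have to be found in the camera images.
- fixture: Fixed black iron plate 200 mm (x) by 340 mm (y) by 25 mm high, origin at the centre of its underside, z up, -x side towards the robot. On it: a collar with a black tool holder and end mill (170 mm high, axis at x 50, y 5 mm), the thumb catch on its -y half, the wing nut on its +y half, and at its +x edge the post (16 mm thick) of the indicator arm.
- indicator_arm (a point): Centre of the indicator arm: a fixed level steel bar 12 mm thick, 162 mm long along the fixture's x, on a post at its +x end, a dial on its other end. It runs above the catch, 90 mm higher than catch_place and 22 mm farther to the fixture's +y, and stops a gripper that points straight down at the catch; come in tilted, square to the pad.
- catch_place (a point): Nominal centre of the catch's outer face (catch out), fixed to the plate, axes as the fixture's. The real catch sits up to 6 mm off from it along each of x, y and z (look or feel for it), never turned. Its face leans 35 degrees towards the fixture's -y: outward normal (0, -0.573, 0.820) in the fixture's axes; it is pressed straight in, along the opposite direction.
- catch (a joint): Travel of the thumb catch, a ribbed steel pad 36 mm wide (x), 28 mm along the slope, 6 mm thick, standing off a grey sloping block. In m: 0 out, 0.012 fully in. Its resistance climbs to about 13 N at 2 to 3 mm, falls to nothing at 6.5 mm, then it snaps in and stays (held with about 10 N). Let go before that, it springs back. Over 45 N is forcing it.
- wing_nut (a joint): How far the wing nut is turned clockwise seen from above, rad: starts between 0 and 0.25, tight against its stop at 1.4. Friction about 0.1 N m; it stays where it is left. At value q its wings lie along the direction at angle (0.7 - q) from the fixture's x, counter-clockwise positive.
- nut_axis (a point): On the wing nut's upright axis, half-way up the wings: one flat steel bar 56 mm long, 9 thick, 20 high, on a hub 20 mm in diameter. Below, a boss 34 mm in diameter ends 30 mm under this point, the plate is 38 mm under it. Two guard pins, 12 mm in diameter, stand 48 mm from the axis on its fixture +x and -x sides and end 15 mm above it: wide-open fingers must keep off them.
- collet_nut: Bystander: dark ring 38 mm in diameter, 20 mm high, hole 18 mm, lying loose on the fixture's plate between catch and nut; origin at the centre of its underside.
- spare_holder: Bystander: dark spare tool holder standing on its flange, 64 mm in diameter at the foot, 110 mm high; origin at the centre of its underside.
- collet_tray: Bystander: black divided open tray 100 by 140 by 35 mm; origin at the centre of its underside.
- spanner: Bystander: steel wrench 190 mm long, lying along its x.
- driver: Bystander: screwdriver 180 mm long with a black handle, lying along its x.
- gauge_case: Bystander: wooden case 70 by 120 by 35 mm; origin at the centre of its underside.
- oil: Bystander: grey bottle with black cap, 52 mm in diameter, 110 mm high; origin at the centre of its underside.

How it is judged:
On the way, in this order (a step that is already met when the one before it is completed fails the run):
1. the thumb catch has snapped in and stays in (value of joint catch above 0.0105 m), for 0.2 s.
2. the wing nut is turned tight (value of joint wing_nut above 1.28 rad), for 0.2 s.
At the end, for the whole second after the job is handed in: The thumb catch is in by at least 10.5 of its 12 mm and the wing nut stands at 1.28 rad or more of its 1.4 (value of joint catch above 0.0105 m and value of joint wing_nut above 1.28 rad); the robot touches nothing.
It fails at once if the catch is forced: more than 45 N on it (contact force between catch and anything else above 45 N).
It fails at once if a bystander is pushed more than 25 mm from its place (distance of any of collet_nut, spare_holder, collet_tray, spanner, driver, gauge_case, oil from where it was at the start of the episode above 0.025 m).
It also fails if it takes over 58 s, if anything falls off the work surface, if the arm or the gripper's body presses on something with over 40 N, if the wrist force passes 120 N, or if a joint passes its speed limit or range.

## Working session

There is one attempt and no reset: what is moved stays moved. The work goes in short steps, each a Python script; the robot and the scene stay as the last script left them, time stands still between calls to the robot, and variables do not carry over. Pictures are saved under pics/ and viewed, and the job is handed in when it is done.

```bash
mkdir -p pics; ls; python3 - <<'E'
from plant import *
import cv2, numpy as np
for n in ["scene","top","wrist"]:
    s=snapshot(n); cv2.imwrite(f"pics/{n}0.png",s["frame"][:,:,::-1]); np.savez(f"{n}0.npz",**s)
    print(n,s["fx"],s["fy"],s["cx"],s["cy"],[k for k in s]); print(np.round(s["pose"],3).tolist())
o=get_obs(); print(o["time_s"],o["tool_pos"],o["orientation"],o["force"],o["width"])
E
```

```text
pics
scene 452.0283556378826 452.0283556378826 328.22014893876343 243.2826085129897 ['frame', 'depth', 'fx', 'fy', 'cx', 'cy', 'pose']
[[-0.7, -0.615, 0.362, 0.929], [0.714, -0.606, 0.35, 0.382], [0.004, 0.504, 0.864, 0.857], [0.0, 0.0, 0.0, 1.0]]
top 463.1552525971883 463.1552525971883 328.62595173511176 243.1585633548884 ['frame', 'depth', 'fx', 'fy', 'cx', 'cy', 'pose']
[[0.007, 0.992, -0.124, 0.481], [-1.0, 0.007, -0.002, 0.08], [-0.001, 0.124, 0.992, 1.09], [0.0, 0.0, 0.0, 1.0]]
wrist 365.5077914885012 365.5077914885012 321.3701176304665 240.09220242917948 ['frame', 'depth', 'fx', 'fy', 'cx', 'cy', 'pose']
[[0.319, -0.898, -0.301, 0.137], [0.948, 0.302, 0.104, 0.666], [-0.003, -0.319, 0.948, 0.385], [0.0, 0.0, 0.0, 1.0]]
0.15 [0.21519018 0.63920856 0.23770451] [ 8.12125145e-01  5.83482683e-01 -7.04439626e-04  4.60110307e-04] [-0.253653    0.22041344 -0.7785382 ] 0.08841256798639317
```

View pics/scene0.png

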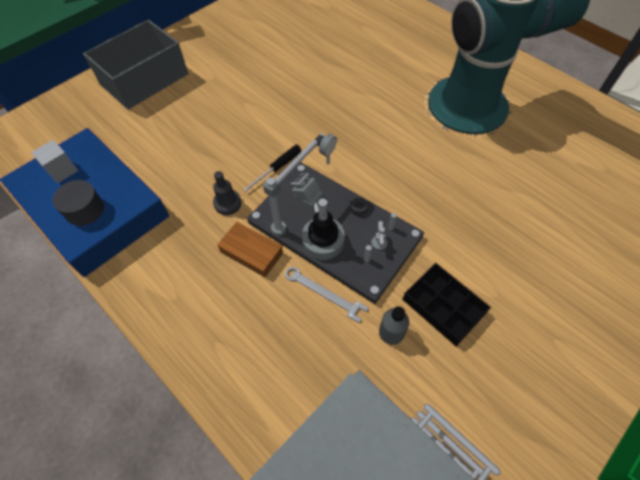

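View pics/top0.png

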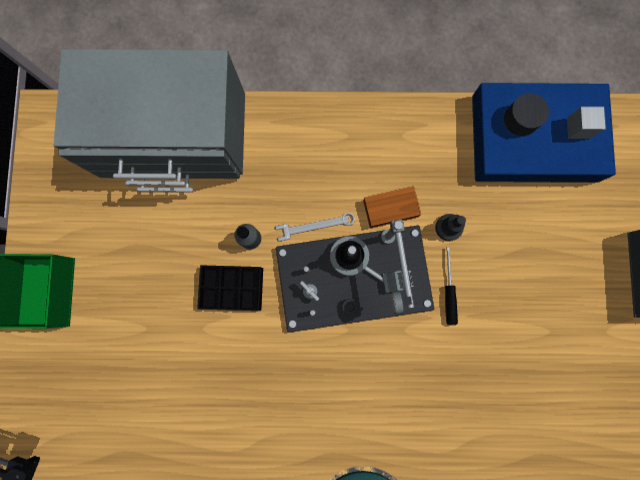

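View pics/wrist0.png

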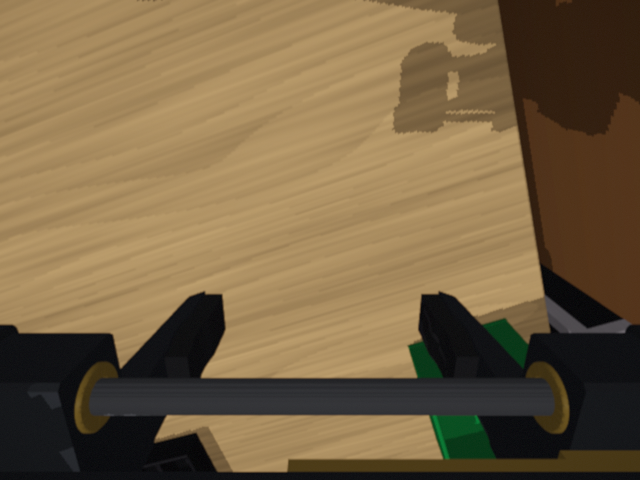

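The scene view shows the fixture at about (335,230). In the top view the plate spans (277–433, 226–331), with the nut at (310,291), the catch at (395,282) and the arm at (403,262). Next I'll fit the plate pose.

```bash
cat > h.py <<'E'
import numpy as np, cv2
from scipy.spatial.transform import Rotation as R
def cloud(s):
    d=np.array(s["depth"]); v,u=np.mgrid[:480,:640]
    x=(u-s["cx"])/s["fx"]*d; y=-(v-s["cy"])/s["fy"]*d
    P=np.stack([x,y,-d],-1); T=np.array(s["pose"]); return P@T[:3,:3].T+T[:3,3]
def ray(s,u,v,z):
    T=np.array(s["pose"]); d=T[:3,:3]@np.array([(u-s["cx"])/s["fx"],-(v-s["cy"])/s["fy"],-1]); o=T[:3,3]
    return o+d*(z-o[2])/d[2]
def proj(s,p):
    T=np.array(s["pose"]); q=T[:3,:3].T@(np.array(p)-T[:3,3]); return s["cx"]+s["fx"]*q[0]/-q[2], s["cy"]+s["fy"]*q[1]/q[2]
E
python3 - <<'E'
from h import *
s=dict(np.load("top0.npz")); P=cloud(s); print(P[100:420:1,:][:,:,2].min(), (s["depth"]==0).mean())
f=s["frame"].astype(int); 
m=((f.max(2)<75)).astype(np.uint8); m[:210]=0;m[345:]=0;m[:,:268]=0;m[:,445:]=0
m=m*(abs(P[...,2]-.025)<.012)
m=cv2.morphologyEx(m.astype(np.uint8),cv2.MORPH_CLOSE,np.ones((5,5)))
n,l,st,_=cv2.connectedComponentsWithStats(m); i=1+st[1:,4].argmax(); m=(l==i)
print(st[i])
Q=np.array([ray(s,u,v,.025)[:2] for v,u in zip(*np.nonzero(m))],np.float32)
r=cv2.minAreaRect(Q); print(r, cv2.boxPoints(r)); print(np.median(P[m][:,2]))
# screws
for (u,v) in [(283,253),(415,233),(428,303),(292,324)]:
    w=f[v-6:v+7,u-6:u+7].min(2)>130; vv,uu=np.nonzero(w); print(uu.mean()+u-6,vv.mean()+v-6,w.sum(),ray(s,uu.mean()+u-6,vv.mean()+v-6,.027))
c=s["frame"][215:340,265:445,::-1]; cv2.imwrite("pics/topc.png",cv2.resize(c,None,fx=4,fy=4,interpolation=2))
E
```

```text
-0.7580518915372594 0.004026692708333333
[ 276  226  158  106 9534]
((0.5341907143592834, 0.023226872086524963), (0.1971893012523651, 0.3381483256816864), 8.912064552307129) [[ 0.41059363  0.17498572]
 [ 0.46297908 -0.15908022]
 [ 0.6577878  -0.12853198]
 [ 0.60540235  0.20553397]]
0.024414379510085404
282.5 252.5 32 [0.59114116 0.18772312 0.027     ]
414.5483870967742 232.58064516129033 31 [ 0.63975869 -0.1176167   0.027     ]
426.97222222222223 303.0833333333333 36 [ 0.47778926 -0.14332643  0.027     ]
292.1025641025641 323.71794871794873 39 [0.42924759 0.16281099 0.027     ]
```

View pics/topc.png

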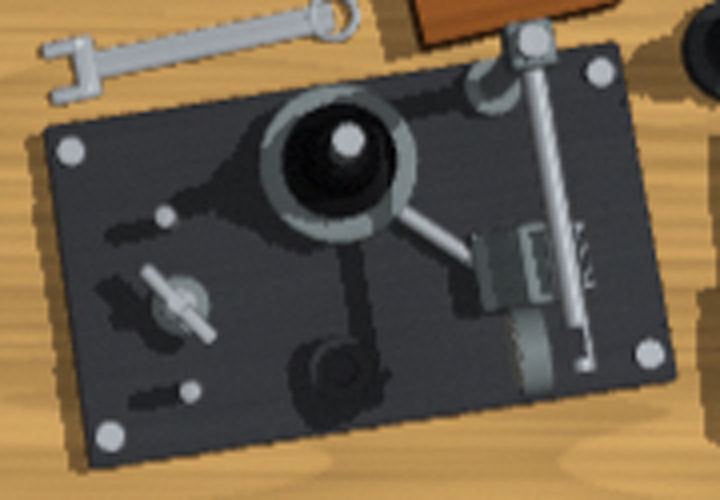

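The plate yaw is about 8.9° and its centre about (0.534, 0.023). The crop shows pad ribs just right of the indicator arm at (585,260) and the dial at (535,350). Next I'll put the depth into fixture axes and check that a tilted pose is reachable.

```bash
cat >> h.py <<'E'
YAW=np.deg2rad(8.95); C=np.array([.5343,.0228,0]); RF=R.from_euler('z',YAW).as_matrix()
def toF(p): return (np.asarray(p)-C)@RF
def toW(p): return C+RF@np.asarray(p)
N=np.array([0,-.5736,.8192]); S=np.array([0,.8192,.5736])
def tilt(sign=1): # tool x = -sign*fixture x
    M=np.stack([[-sign,0,0],sign*S,-N],1); return R.from_matrix(RF@M).as_quat()
E
python3 - <<'E'
from h import *
from plant import solve_ik
for n in ["top0","scene0"]:
    s=dict(np.load(n+".npz")); P=toF(cloud(s)); 
    m=(abs(P[...,0])<.11)&(abs(P[...,1])<.18)&(P[...,2]>.03)
    q=P[m]
    a=q[(q[:,1]<-.04)&(q[:,2]>.09)]; print(n,"arm",len(a),a.min(0),np.median(a,0),a.max(0))
    b=q[(q[:,1]<-.04)&(q[:,2]<.09)]; 
    for lo in np.arange(.03,.09,.01):
        t=b[(b[:,2]>lo)&(b[:,2]<lo+.01)]; 
        if len(t): print(lo,len(t),np.percentile(t,[5,50,95],axis=0).round(3).tolist())
    nn=q[(q[:,1]>.05)]; print("nut",len(nn),nn.mean(0),nn.max(0))
    for p in nn[(nn[:,2]>.045)].round(3)[::3]: print(p,end=' ')
for sg in (1,-1):
  for b in (0,.05,.1,.15,.2):
    print(sg,b,solve_ik(toW(np.array([0,-.1,.06])+b*N),tilt(sg)))
E
```

```text
top0 arm 926 [-0.08805656 -0.10300151  0.09070501] [-0.01673076 -0.08701045  0.18117333] [ 0.09392594 -0.05781939  0.19908088]
0.03 135 [[-0.036, -0.14, 0.031], [0.073, -0.083, 0.036], [0.094, -0.045, 0.039]]
0.04 127 [[-0.041, -0.083, 0.04], [-0.013, -0.065, 0.044], [0.075, -0.045, 0.048]]
0.05 28 [[-0.04, -0.085, 0.051], [-0.017, -0.071, 0.058], [0.078, -0.07, 0.059]]
0.060000000000000005 88 [[-0.043, -0.1, 0.06], [-0.021, -0.076, 0.065], [0.075, -0.072, 0.069]]
0.07 223 [[-0.041, -0.12, 0.071], [-0.022, -0.091, 0.075], [-0.003, -0.08, 0.079]]
0.08000000000000002 40 [[-0.038, -0.117, 0.081], [-0.019, -0.098, 0.085], [0.079, -0.083, 0.089]]
nut 1514 [-0.03848849  0.07194816  0.90135948] [0.08147605 0.16191941 1.08993325]
[-0.044  0.064  1.09 ] [-0.044  0.064  1.09 ] [-0.044  0.064  1.09 ] [-0.044  0.064  1.09 ] [-0.044  0.064  1.09 ] [-0.044  0.064  1.09 ] [-0.044  0.064  1.09 ] [-0.044  0.064  1.09 ] [-0.044  0.064  1.09 ] [-0.044  0.064  1.09 ] [-0.044  0.064  1.09 ] [-0.044  0.064  1.09 ] [-0.044  0.064  1.09 ] [-0.044  0.064  1.09 ] [-0.044  0.064  1.09 ] [-0.044  0.064  1.09 ] 
[... 13600 characters left out ...]
65529  1.80663082  0.48015898  1.3588948   2.2696127 ]
1 0.1 [-0.541682    0.39118766  1.74487953  0.45903986  1.44291352  2.28146397]
1 0.15 [-0.57348967  0.38114307  1.67512396  0.44221332  1.52672943  2.29147273]
1 0.2 [-0.60361825  0.3793782   1.59725772  0.42919529  1.61039216  2.30042327]
-1 0 [-0.472753    0.43667781  1.86030595  0.50623725  1.27485881 -0.88652635]
-1 0.05 [-0.50812407  0.40965529  1.80663082  0.48015898  1.3588948  -0.87197995]
-1 0.1 [-0.541682    0.39118766  1.74487953  0.45903986  1.44291352 -0.86012868]
-1 0.15 [-0.57348967  0.38114307  1.67512396  0.44221332  1.52672943 -0.85011992]
-1 0.2 [-0.60361825  0.3793782   1.59725772  0.42919529  1.61039216 -0.84116938]
```

From the depth, the nut axis in fixture axes is about (-0.0125, 0.1035, 0.063) with q about 0.14. The catch is roughly (-0.02, -0.105, 0.082). I'll go to a stand-off square to the pad, shut the gripper and look.

```bash
python3 - <<'E'
from h import *
from plant import *
move_straight([.215,.64,.42],speed=.3)
move_gripper(0.0,f_grip=30)
q=tilt(1); p=np.array([-.021,-.106,.082])
j=solve_ik(toW(p+.24*N),q); print(j)
reach(toW(p+.24*N),q)
move_straight(toW(p+.13*N),speed=.2)
pause(.3)
o=get_obs(); print(o["time_s"],toF(o["tool_pos"]),o["force"],o["width"])
s=snapshot("wrist"); cv2.imwrite("pics/w1.png",s["frame"][:,:,::-1]); np.savez("w1.npz",**s)
E
```

```text
[-0.6532684   0.34947817  1.53400531  0.41130751  1.71439079  2.29595283]
6.5083 [-0.02050161 -0.18154337  0.18943894] [-0.67922024 -0.76878794  0.78391472] 0.0005768727683266433
```

View pics/w1.png

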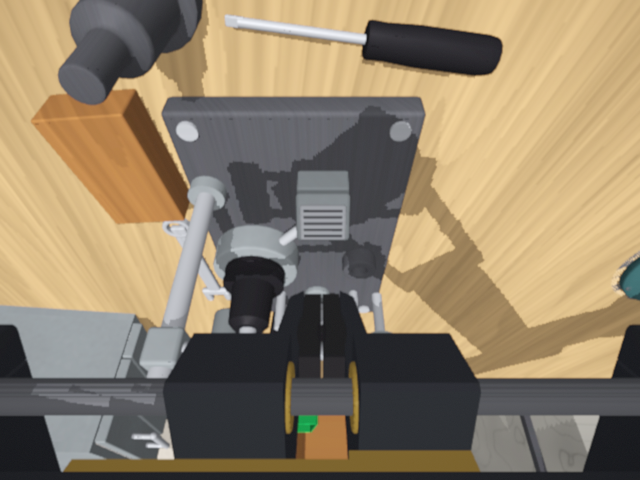

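The pad is fully visible at about (323,222), columns 298–349 and rows 204–241. Its grey block is above it in the picture, and the arm is behind the gripper at the bottom. Next I'll measure the pad in depth.

```bash
python3 - <<'E'
from h import *
s=dict(np.load("w1.npz")); P=toF(cloud(s))
c=s["frame"][160:260,270:380,::-1]; cv2.imwrite("pics/w1c.png",cv2.resize(c,None,fx=6,fy=6,interpolation=0))
for v in range(196,250,3):
    p=P[v,323]; print(v,s["frame"][v,323],p.round(4),"n %.4f s %.4f"%(p@N,p@S))
for u in range(290,358,4):
    p=P[222,u]; print(u,p.round(4),"n %.4f"%(p@N))
# plate check & screws
for (u,v) in [(187,131),(400,131)]: print("screw",ray(s,u,v,.027),toF(ray(s,u,v,.027)))
p=P[110:160,210:380].reshape(-1,3); print(np.median(p[:,2]))
E
```

```text
196 [135 140 144] [-0.0214 -0.1185  0.059 ] n 0.1163 s -0.0632
199 [136 141 146] [-0.0214 -0.1169  0.0608] n 0.1169 s -0.0609
202 [135 140 145] [-0.0214 -0.1156  0.063 ] n 0.1179 s -0.0586
205 [140 143 148] [-0.0214 -0.123   0.0728] n 0.1302 s -0.0590
208 [159 161 167] [-0.0214 -0.1229  0.0758] n 0.1325 s -0.0572
211 [91 91 96] [-0.0214 -0.1223  0.0784] n 0.1344 s -0.0553
214 [162 164 169] [-0.0214 -0.121   0.0802] n 0.1351 s -0.0531
217 [89 90 94] [-0.0214 -0.1181  0.0807] n 0.1339 s -0.0504
220 [163 165 171] [-0.0214 -0.116   0.082 ] n 0.1338 s -0.0480
223 [90 90 96] [-0.0214 -0.1151  0.0843] n 0.1350 s -0.0459
226 [162 164 170] [-0.0214 -0.1124  0.0851] n 0.1341 s -0.0433
229 [ 95  97 102] [-0.0214 -0.1104  0.0865] n 0.1341 s -0.0408
232 [162 164 170] [-0.0214 -0.1079  0.0875] n 0.1336 s -0.0382
235 [92 93 99] [-0.0214 -0.1062  0.0891] n 0.1339 s -0.0359
238 [152 154 160] [-0.0214 -0.1046  0.0909] n 0.1345 s -0.0336
241 [ 97  99 105] [-0.0218 -0.0131  0.0265] n 0.0293 s 0.0045
244 [89 91 96] [-0.0218 -0.0066  0.0259] n 0.0250 s 0.0094
247 [63 64 67] [-0.0218 -0.0024  0.0269] n 0.0
[... 159 characters left out ...]
 n 0.1347
306 [-0.0082 -0.1143  0.0826] n 0.1333
310 [-0.0113 -0.1142  0.0826] n 0.1331
314 [-0.0144 -0.1144  0.0827] n 0.1334
318 [-0.0175 -0.1145  0.0828] n 0.1336
322 [-0.0206 -0.1142  0.0826] n 0.1331
326 [-0.0237 -0.1148  0.0831] n 0.1339
330 [-0.0269 -0.1139  0.0823] n 0.1327
334 [-0.0299 -0.115   0.0832] n 0.1341
338 [-0.033  -0.1145  0.0828] n 0.1335
342 [-0.0362 -0.1141  0.0825] n 0.1330
346 [-0.0403 -0.1023  0.0728] n 0.1184
350 [-0.0493 -0.0446  0.0256] n 0.0466
354 [-0.0533 -0.0456  0.0264] n 0.0478
screw [ 0.64133818 -0.11941243  0.027     ] [ 0.08361059 -0.15713312  0.027     ]
screw [ 0.47888387 -0.14494165  0.027     ] [-0.08083739 -0.15707808  0.027     ]
0.02609341398249708
```

View pics/w1c.png

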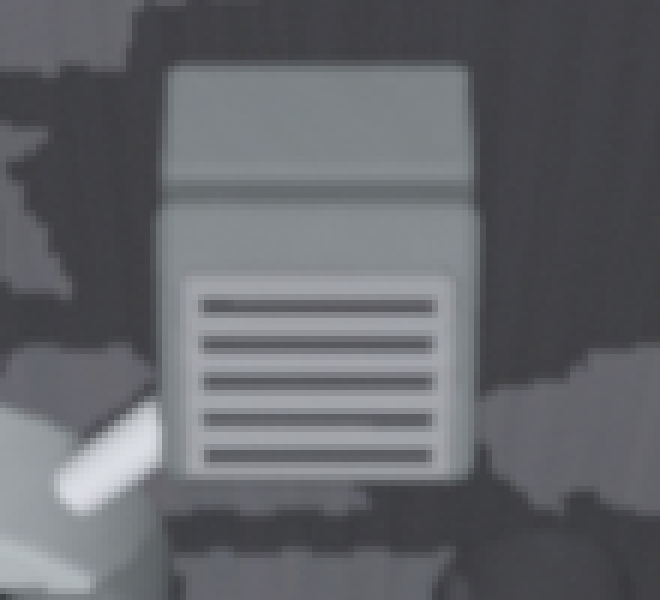

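The pad face centre in fixture axes is (-0.0214, -0.114, 0.0837), consistent with catch_place inferred from the arm. I'll approach, feel for the face, then press slowly with a force guard.

```bash
python3 - <<'E'
from h import *
from plant import *
q=tilt(1); p=np.array([-.0214,-.1141,.0837])
move_straight(toW(p+.012*N),speed=.12,rotation=q)
pause(.3)
f0=np.array(get_obs()["force"]); Nw=RF@N
c=move_straight(toW(p-.006*N),speed=.012,contact_N=3)
o=get_obs(); t=(toF(o["tool_pos"])-p); print(c,o["time_s"],"n",t@N,"s",t@S,"x",t[0],"F",(np.array(o["force"])-f0)@Nw)
if c:
    n0=t@N
    c=move_straight(toW(p+(n0-.009)*N),speed=.012,contact_N=24)
    o=get_obs(); t=(toF(o["tool_pos"])-p); print(c,o["time_s"],"n",t@N,"F",(np.array(o["force"])-f0)@Nw)
    pause(.3)
    o=get_obs(); t=(toF(o["tool_pos"])-p); print(o["time_s"],"n",t@N,"F",(np.array(o["force"])-f0)@Nw)
E
```

```text
True 9.0083 n -0.001568339510848271 s -1.8249546031791523e-05 x -5.0316517882269957e-05 F 5.079823490470803
False 9.8333 n -0.011114252253073402 F 0.10548072086708712
10.1333 n -0.010585103824818603 F 0.6827597438962979
```

Contact came at n = -1.6 mm. The force had vanished by 9 mm of further travel, which suggests it snapped. I'll retract and check.

```bash
python3 - <<'E'
from h import *
from plant import *
p=np.array([-.0214,-.1141,.0837])
move_straight(toW(p+.13*N),speed=.15); pause(.2)
s=snapshot("wrist"); cv2.imwrite("pics/w2.png",s["frame"][:,:,::-1]); np.savez("w2.npz",**s)
P=toF(cloud(s)); o=get_obs(); print(o["time_s"],o["force"])
for v in range(200,242,4): print(v,s["frame"][v,323],"n %.4f s %.4f"%(P[v,323]@N,P[v,323]@S))
c=s["frame"][160:260,270:380,::-1]; cv2.imwrite("pics/w2c.png",cv2.resize(c,None,fx=6,fy=6,interpolation=0))
E
```

```text
11.4667 [0.14063059 0.09345345 0.62190995]
200 [132 138 141] n 0.1169 s -0.0640
204 [135 141 144] n 0.1181 s -0.0609
208 [159 162 167] n 0.1213 s -0.0584
212 [ 98  99 104] n 0.1225 s -0.0554
216 [139 142 147] n 0.1234 s -0.0523
220 [162 164 170] n 0.1213 s -0.0483
224 [ 97  99 103] n 0.1225 s -0.0453
228 [138 140 145] n 0.1225 s -0.0418
232 [160 162 167] n 0.1212 s -0.0380
236 [117 118 124] n 0.1224 s -0.0349
240 [134 140 143] n 0.1168 s -0.0295
```

View pics/w2c.png

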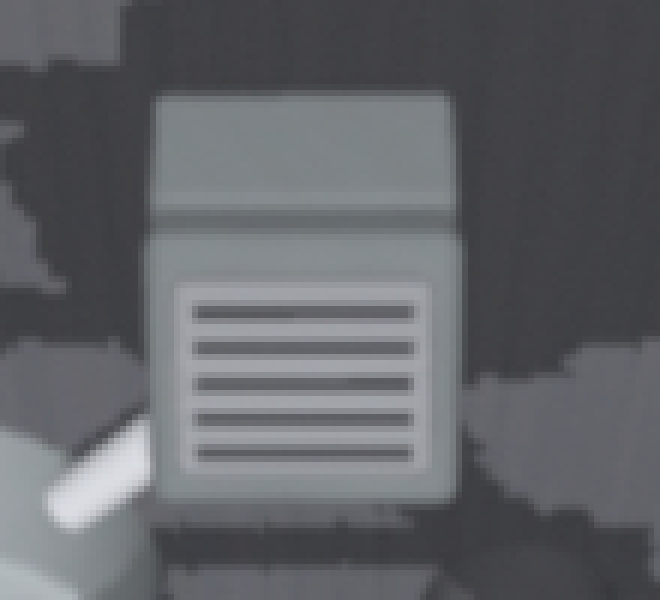

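The picture shows the pad sitting close to its block, and the depth went from 0.134 to 0.122, so the catch is fully in and staying. Before approaching the nut I need the tool holder's profile, because the gripper body comes close to it.

```bash
python3 - <<'E'
from h import *
from plant import solve_ik
for n in ["top0","scene0","w1"]:
    s=dict(np.load(n+".npz")); d=s["depth"]; P=toF(cloud(s))[d>0]
    r=np.hypot(P[:,0]-.05,P[:,1]-.005)
    print(n,[(round(z,2),round(float(np.percentile(r[(r<.06)&(P[:,2]>z)&(P[:,2]<=z+.01)],[90])[0]),3),int(((r<.06)&(P[:,2]>z)&(P[:,2]<=z+.01)).sum())) for z in np.arange(.04,.21,.01) if ((r<.06)&(P[:,2]>z)&(P[:,2]<=z+.01)).sum()>3])
    r=np.hypot(P[:,0]+.0125,P[:,1]-.1035)
    print(" nut",[(round(z,3),round(float(np.percentile(r[(r<.035)&(P[:,2]>z)&(P[:,2]<=z+.005)],90)),3)) for z in np.arange(.03,.09,.005) if ((r<.035)&(P[:,2]>z)&(P[:,2]<=z+.005)).sum()>3])
# IK top-down across q for both grasp senses
for k in (0,np.pi):
  for qn in (.14,.7,1.4,1.5):
    a=YAW+.7-qn+np.pi/2+k
    ori=(R.from_euler('z',a)*R.from_euler('x',np.pi)).as_quat()
    j=solve_ik(toW([-.0125,.1035,.06]),ori); print(k,qn,None if j is None else np.round(j,2))
E
```

```text
top0 [(np.float64(0.04), 0.054, 37), (np.float64(0.05), 0.044, 569), (np.float64(0.06), 0.032, 24), (np.float64(0.07), 0.031, 305), (np.float64(0.08), 0.022, 19), (np.float64(0.09), 0.021, 12), (np.float64(0.1), 0.021, 13), (np.float64(0.11), 0.02, 152), (np.float64(0.12), 0.016, 56), (np.float64(0.13), 0.009, 6), (np.float64(0.14), 0.009, 4), (np.float64(0.15), 0.008, 5), (np.float64(0.16), 0.008, 36), (np.float64(0.17), 0.007, 20)]
 nut [(np.float64(0.03), 0.019), (np.float64(0.035), 0.016), (np.float64(0.055), 0.012), (np.float64(0.06), 0.011), (np.float64(0.065), 0.026), (np.float64(0.07), 0.025), (np.float64(0.075), 0.022), (np.float64(0.08), 0.006)]
scene0 [(np.float64(0.04), 0.046, 100), (np.float64(0.05), 0.044, 524), (np.float64(0.06), 0.033, 64), (np.float64(0.07), 0.032, 300), (np.float64(0.08), 0.023, 63), (np.float64(0.09), 0.022, 56), (np.float64(0.1), 0.022, 67), (np.float64(0.11), 0.02, 178), (np.float64(0.12), 0.014, 59), (np.float64(0.13), 0.01, 25), (np.float64(0.14), 0.01, 23), (np.float64(0.15), 0.01, 27), (np.float64(0.16), 0.009, 62), (np.float64(0.17), 0.008, 
[... 287 characters left out ...]
707), (np.float64(0.05), 0.047, 1603), (np.float64(0.06), 0.034, 493), (np.float64(0.07), 0.034, 979), (np.float64(0.08), 0.024, 385), (np.float64(0.09), 0.024, 399), (np.float64(0.1), 0.023, 403), (np.float64(0.11), 0.023, 499), (np.float64(0.12), 0.017, 316)]
 nut [(np.float64(0.03), 0.018)]
0 0.14 [ 0.19  0.16  2.09  0.    0.89 -2.1 ]
0 0.7 [ 0.19  0.16  2.09 -0.    0.89 -1.54]
0 1.4 [ 0.19  0.16  2.09 -0.    0.89 -0.84]
0 1.5 [ 0.19  0.16  2.09 -0.    0.89 -0.74]
3.141592653589793 0.14 [ 0.19  0.16  2.09 -0.    0.89  1.05]
3.141592653589793 0.7 [ 0.19  0.16  2.09 -0.    0.89  1.61]
3.141592653589793 1.4 [0.19 0.16 2.09 0.   0.89 2.31]
3.141592653589793 1.5 [0.19 0.16 2.09 0.   0.89 2.41]
```

At z > 0.12 the holder radius is 16 mm or less. With the TCP at z ≈ 0.066 the body passes with margin. I'll move above the nut and look.

```bash
cat >> h.py <<'E'
def nutq(qn): return (R.from_euler('z',YAW+.7-qn+np.pi/2+np.pi)*R.from_euler('x',np.pi)).as_quat()
E
python3 - <<'E'
from h import *
from plant import *
p=np.array([-.0214,-.1141,.0837])
move_straight(toW(p+.26*N),speed=.25)
reach(toW([-.0125,.1035,.32]),nutq(.14))
move_straight(toW([-.0125,.1035,.20]),speed=.2)
move_gripper(.034); pause(.2)
s=snapshot("wrist"); cv2.imwrite("pics/w3.png",s["frame"][:,:,::-1]); np.savez("w3.npz",**s)
o=get_obs(); print(o["time_s"],toF(o["tool_pos"]),o["width"],o["force"])
P=toF(cloud(s))
m=(abs(P[...,2]-.0715)<.004)&(np.hypot(P[...,0]+.0125,P[...,1]-.1035)<.035)
q=P[m]; print(len(q)); (c,wh,a)=cv2.minAreaRect(q[:,:2].astype(np.float32)); print(c,wh,a)
E
```

```text
15.1917 [-0.01252179  0.10348791  0.19994304] 0.03413240540457279 [ 0.05526869 -0.25899338  0.26321442]
603
(-0.013450384140014648, 0.10258791595697403) (0.055146560072898865, 0.009505968540906906) 36.273685455322266
```

View pics/w3.png

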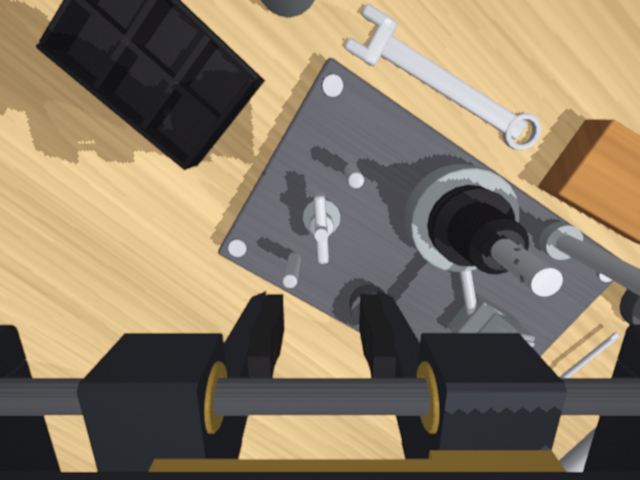

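The wing bar is at about (321,229) in the wrist view. Depth gives centre (-0.0134, 0.1026), angle 0.633 rad and q ≈ 0.07. The fingers (250–290 and 360–400) straddle it with no pins in the way. I'll descend and grip.

```bash
python3 - <<'E'
from h import *
from plant import *
c=[-.0132,.1028]
q=nutq(.09)
move_straight(toW([*c,.10]),speed=.15,rotation=q)
pause(.2)
k=move_straight(toW([*c,.066]),speed=.04,contact_N=5)
o=get_obs(); print(k,o["time_s"],toF(o["tool_pos"]),o["force"])
if not k:
    move_gripper(.004,f_grip=25); o=get_obs(); print(o["width"],o["force"],o["torque"],o["time_s"])
E
```

```text
False 17.2083 [-0.01290995  0.10282337  0.06622582] [-0.11071652  0.198359   -0.51303357]
0.008735662689829164 [-3.06610299  2.7198031   2.21882907] [ 0.41202389  0.53119983 -0.02587138] 17.7083
```

```bash
python3 - <<'E'
from h import *
from plant import *
p=get_obs()["tool_pos"]
for a in (.35,.65,.95,1.2,1.3,1.36,1.4,1.43):
    reach(p,nutq(a)); o=get_obs()
    print(a,round(o["time_s"],2),np.round(o["force"],1),np.round(o["torque"],2),round(o["width"],4),round(o["joint_positions"][5],3),round(o["joint_efforts"][5],2))
    if abs(o["torque"][2])>1.5: break
E
```

```text
0.35 18.07 [-1.8  0.4  1.5] [0.06 0.26 0.07] 0.0093 1.252 0.25
0.65 18.46 [-1.   0.   0.9] [-0.04  0.2   0.13] 0.0091 1.55 0.24
0.95 18.85 [-0.2 -2.7  1.1] [-0.29  0.2   0.12] 0.0093 1.85 0.25
1.2 19.2 [ 0.3 -2.5  2.6] [-0.47  0.27  0.16] 0.009 2.099 0.27
1.3 19.45 [ 0.6 -5.1  1.9] [-0.69  0.2   0.16] 0.0091 2.199 0.31
1.36 19.7 [-0.1 -5.3  1.8] [-0.8   0.29  0.19] 0.0092 2.26 0.24
1.4 19.95 [-0.5 -6.2  1.8] [-0.82  0.25  0.2 ] 0.0088 2.3 0.23
1.43 20.2 [-1.2 -5.2  2.2] [-0.81  0.27  0.2 ] 0.0092 2.33 0.22
```

```bash
python3 - <<'E'
from h import *
from plant import *
p=get_obs()["tool_pos"]
for a in (1.47,1.51):
    reach(p,nutq(a)); pause(.2); o=get_obs()
    print(a,round(o["time_s"],2),np.round(o["force"],1),np.round(o["torque"],2),round(o["width"],4),round(o["joint_positions"][5],3))
    if abs(o["torque"][2])>1.5: break
move_gripper(.034); 
o=get_obs(); print(o["time_s"],o["width"],o["force"])
P0=toF(o["tool_pos"]); 
move_straight(toW([P0[0],P0[1],.20]),speed=.12); pause(.2)
s=snapshot("wrist"); cv2.imwrite("pics/w4.png",s["frame"][:,:,::-1]); np.savez("w4.npz",**s)
P=toF(cloud(s))
m=(abs(P[...,2]-.0715)<.004)&(np.hypot(P[...,0]+.0132,P[...,1]-.1028)<.035)
q=P[m][:,:2]; q=q-q.mean(0); _,_,V=np.linalg.svd(q,full_matrices=False); d=V[0]*np.sign(V[0][0]); print(len(q),"q=",.7-np.arctan2(d[1],d[0]))
print(cv2.minAreaRect(P[m][:,:2].astype(np.float32)),get_obs()["time_s"])
E
```

```text
1.47 20.65 [-0.6 -3.3  1.2] [-0.47  0.27  0.34] 0.0092 2.373
1.51 21.1 [-0.4 -3.2  2. ] [-0.51  0.25  0.41] 0.0095 2.413
21.6417 0.033735399977061244 [-0.25665632  0.23626677 -0.12997971]
608 q= 1.3998309638594684
((-0.013596735894680023, 0.10206586122512817), (0.009383444674313068, 0.05490388348698616), 50.18149185180664) 23.1583
```

View pics/w4.png

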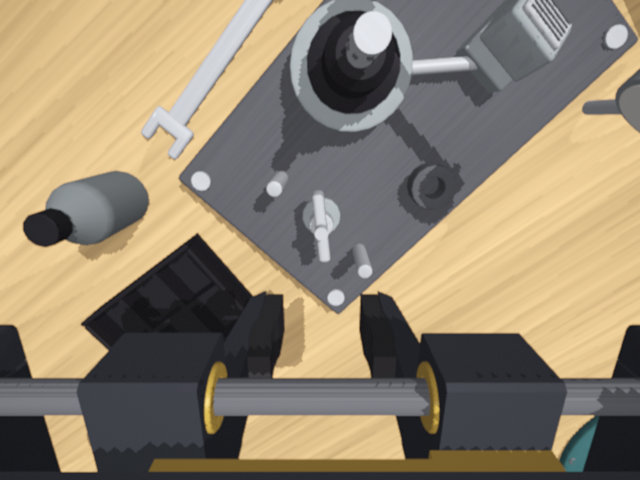

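The wing bar at (321,228) is now at q ≈ 1.40, tight. The catch pad at (545,20) is still low on its block. I'll back away, compare bystanders in the top view, then hand in.

```bash
python3 - <<'E'
from h import *
from plant import *
P0=toF(get_obs()["tool_pos"]); move_straight(toW([P0[0],P0[1],.33]),speed=.25)
reach([.36,.40,.35],nutq(1.2)); pause(.3)
s=snapshot("top"); cv2.imwrite("pics/t5.png",s["frame"][:,:,::-1])
a=dict(np.load("top0.npz")); d=np.abs(a["frame"].astype(int)-s["frame"]).max(2)>60
n,l,st,_=cv2.connectedComponentsWithStats(d.astype(np.uint8)); print([x.tolist() for x in st[1:] if x[4]>12])
o=get_obs(); print(o["time_s"],o["force"])
E
```

```text
Traceback (most recent call last):
plant.Unreachable: the arm cannot take that pose within its joint ranges
```

```bash
python3 - <<'E'
from h import *
from plant import *
j=np.array(get_obs()["joint_positions"]); j[0]+=.75; move_j(j); pause(.3)
s=snapshot("top"); cv2.imwrite("pics/t5.png",s["frame"][:,:,::-1])
a=dict(np.load("top0.npz")); d=np.abs(a["frame"].astype(int)-s["frame"]).max(2)>60
n,l,st,_=cv2.connectedComponentsWithStats(d.astype(np.uint8)); print([x.tolist() for x in st[1:] if x[4]>12])
o=get_obs(); print(o["time_s"],o["tool_pos"],o["force"])
E
```

```text
[[398, 273, 5, 15, 19], [301, 281, 9, 8, 31], [312, 280, 5, 6, 19], [302, 293, 7, 9, 33], [314, 296, 5, 5, 15], [0, 394, 143, 86, 8878], [0, 463, 7, 7, 33]]
25.5917 [0.28611034 0.43271095 0.32890594] [-0.06859368 -0.65717157  0.56787722]
```

View pics/t5.png

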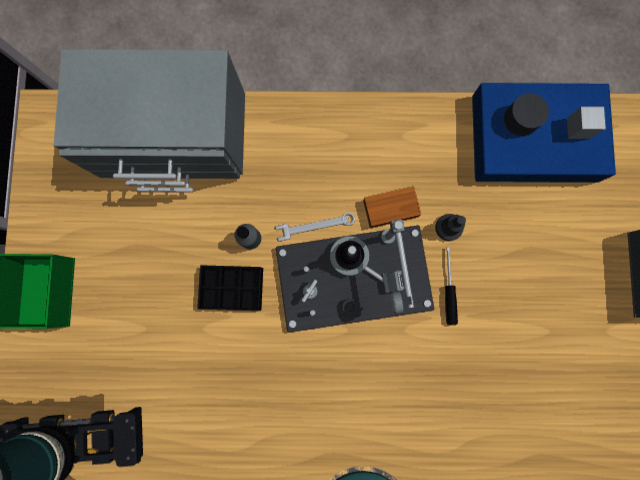

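The top view differs from the first one only at the nut (310,290), the catch (400,280) and the robot itself. The bystanders have not moved.

```bash
python3 -c "
from plant import *
finish_job(); print(get_obs()['time_s'])"
```

```text
the job is handed in; nothing more can be done
the job is handed in; nothing more can be done
```

The holder is locked: the thumb catch is snapped in, the wing nut is at its stop, and I handed the job in at about 26 s of the 58 s allowed.

- **Catch:** I pressed it square to the pad with shut fingers. Contact was about 5 N, and the 24 N change guard never tripped. The wrist depth showed the face move from 0.134 to 0.122 m along its normal after I let go, so it is in by about 12 mm and stays there.
- **Wing nut:** I gripped the wings from above and turned them clockwise until the torque on the tool rose at the stop. The wing angle measured from the wrist depth went from q ≈ 0.07 to q ≈ 1.40 after release. I commanded 1.51, so the fingers gave a little at the stop.
- **Surroundings:** the final top view differs from the first only at the catch, the nut and the robot, so no bystander moved. The hand is clear of everything.
- **Failed step:** one retreat pose was refused as unreachable and nothing moved, so I swung the base joint away instead.

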